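Load a fresh label roll on the dispenser spindle

ROBOT

A 6-joint arm with a two-finger parallel gripper is mounted at the origin on a cart in front of the work surface, level with it; the furniture and walls round the work are solid. World frame = base frame: x ahead of the robot, y to its left, z up, the work surface at z = 0. Lengths are in m, angles in degrees, forces in N, time in s.
With the tool pointing down it reaches from about 0.3 to 0.775 m from the base axis. Payload 14.6 kg.
Tool frame: the origin (TCP) lies on the centre line of the jaws, within the pads' length; the fingertips stand 11 mm ahead of it and the grasp point (between the pads) lies 8 mm behind it; z points along the fingers, y is the direction in which the jaws open and shut (so a half turn about z gives the same grasp; the last joint's range is limited). The gripper opens to 85 mm and grips with 20 to 120 N. Pads are 22 mm wide; open, the fingers measure 114 mm over their backs; the gripper's body (76 mm by 85 mm) begins 54 mm behind the grasp point. The pads swing forward as they close: fully open they stand 13 mm farther back than shut.
Start: joints at [61.501, 17.183, 87.147, -0, 75.671, -3.816], TCP at [0.23, 0.5, 0.242] pointing down, gripper open.
Joint ranges: [-173.82, 173.82], [-45.26, 126.66], [13.44, 144.39], [-59.66, 239.66], [0, 175.72], [-146.38, 146.38]. Speed limits (degrees/s): [127.2, 127.2, 147.25, 180, 180, 180].

INTERFACE

Orientations are given as [roll, pitch, yaw] about the fixed x, y, z axes, in that order (R = Rz(yaw) Ry(pitch) Rx(roll)).
In Python, from bench import env gives the robot as it stands.
- The arm moves only by the shell command python3 -m pendant 'ROWS'. ROWS is JSON, a list of rows, each a list of 5 numbers: the opening, from 0 (shut) to 1 (fully open), then the shift along the tool's x, y, z in m, then the turn about the tool's z in degrees. A call has 1 to 5 rows; each row shifts and turns the commanded pose from where the row before left it, along the tool's axes as they then stand; what a row does not reach is not made up. A row lasts 1/10 s, in which the tool goes at most 50 mm and 8.59 degrees, less where a joint would pass 70% of its speed; a pose out of reach is approached as far as the arm can. A call is refused whole if a number of a shift passes 0.05 or a number of a turn 8.59, either way. A call with a gripper value outside its range is refused whole. The fingers move at their own pace and stop on an object; the grip force is fixed at half the most. Time passes only in rows, so rows that do not move let the fingers close. It gives the time, the measured TCP pose, the force and the opening at its end, in the units of the state.
- env.read_state(): the state, without advancing time (a new reading comes with each control period).
- env.read_camera(name): name is "scene" or "top" or "wrist"; returns (picture, depth): 400x640x3 uint8, red, green, blue; 400x640 float32, m along the optical axis (not along the pixel's ray), 0 where there is no reading.
- env.camera_params(name): a dict with "K" (3x3 intrinsics, pixels), "rvec" (rotation vector, rad) and "tvec" (3), from world to camera coordinates, as OpenCV has them. Camera axes: x right, y down, z forward; pixel columns grow to the right and rows downward; lengths in m; the calibration is good to about 2 mm. The wrist camera is an equidistant fisheye: a pixel r from the principal point sees the ray r / f radians off the axis. A picture is of the moment at which its call begins: read the wrist's pose just before it. camera_params takes no time and is no camera call; for the wrist camera it gives the pose at the moment of the call.
- env.sign_off(): hands the job in, once; it reports no verdict.
Trained networks look in the newest picture that a camera, given by its name, has taken for a name from the list of things; names that differ only in an ending like _2 or _b are one class to them, and where a whole thing is asked for, a point or a joint stands for the part that bears it (a point fixed in the world has none). Each returns a list of dicts, best first, with "conf" (0 to 1); they miss things now and then, are a little off and sometimes report something else, mostly with a low value. They report only what shows in the picture. A call takes as long as a camera call. They do not tell look-alikes from the thing itself.
- env.spot_in(camera, query): "bbox" ([centre column, centre row, width, height] in pixels, round what is visible of it).
The state is a dict: "time": time; "qpos": joint angles; "qvel": joint speeds; "tau": joint torques, N m; "position": TCP position; "tcp_rot": TCP orientation; "force": force on the tool from outside, world axes, zero at the start; "torque": the same for the moment, N m; "width": finger opening in m.
Only numpy, scipy, OpenCV 4.12 (cv2) and the standard library are available. Lean on these libraries where they do the work, as an engineer would, in place of code of your own. Each camera call takes 0.05 s, during which the arm holds its last target.

TASK

Load the longer of the two label rolls on the label dispenser. Lift it from its cradle, stand it on end on the bare table and let go, then take it again from above, thread it onto the upright spindle and lower it in your grip all the way down onto the seat before releasing it. Leave the shorter roll in its cradle and do not push about or knock over the jar.

Things in the scene. Friction and masses are not known exactly. Their poses are not given: they have to be found in the camera images.
- long_roll: Longer label roll, to be loaded: rigid white paper cylinder 56 mm in diameter, 70 mm long, on a cardboard core with a 26 mm bore right through; 0.1 to 0.2 kg. Origin at its centre, x axis along the roll (both ends alike). It starts lying in a cradle, its axis level, parallel to the cradle's x and pointing roughly away from the robot, its centre 37 mm above the table.
- short_roll: The shorter label roll, which stays in its cradle: white paper, 56 mm in diameter, 40 mm long, same bore. Origin at its centre, x axis along the roll.
- dispenser: Fixed label dispenser: grey base 124 x 112 mm with an upright steel spindle in its middle. Origin under the middle, on the table; z up, x away from its front panel, which faces the robot. The panel (slotted, 107 mm wide, top at 79 mm) stands 54 mm before the spindle, two rollers 11 mm thick (tops at 66 mm) 50 mm behind it and 40 mm to each side. Room for fingers on both y sides of the spindle.
- seat (a point): Point on the spindle's axis at the top of the round seat on which the roll must rest, 16 mm above the table. From here the spindle rises 82 mm, 22 mm in diameter, its last 10 mm tapering to 11 mm. The loaded roll's centre lies 35 mm above this point.
- cradle_a: Cradle of the long roll, fixed: aluminium plate 90 x 60 mm, 4 mm thick, two black rails along x (17 mm to each side, tops at 14 mm), low end stops (36 mm wide, tops at 18 mm). Origin under its middle on the table. Room for fingers on both y sides of the roll. Both cradles are left of the dispenser; the table before them (x 0.42 to 0.47, y 0.08 to 0.22) is bare.
- cradle_b: Cradle of the short roll, fixed, the same as the other; the two cradles may have changed places.
- jar_by: Bystander: a reagent jar with a screw cap, 43 mm in diameter, 72 mm high, standing between the cradles and the dispenser. Origin at the centre of its underside, z up.
Mind the look-alikes: they are no part of the job. What is shaped like the long_roll but pink or red is not meant.

How it is judged:
By the outcome, as a careful person would: the job done as asked, in the order asked, and still so for the second after the job is handed in, with the robot touching nothing.
It also fails if it takes over 61 s, if anything falls off the work surface, if the arm or the gripper's body presses on something with over 40 N, if the wrist force passes 120 N, or if a joint passes its speed limit or range.

## Working session

There is one attempt and no reset: what is moved stays moved. The work goes in short steps, Python scripts to look and compute and a shell command to move; the robot and the scene stay as the last step left them, time stands still between calls to the robot, and variables do not carry over. Pictures are saved under pics/ and viewed, and the job is handed in when it is done.

```bash
ls; mkdir -p pics
python3 - <<'E'
from bench import env
import cv2,numpy as np
print(env.read_state())
for c in ["scene","top"]:
    im,d=env.read_camera(c)
    cv2.imwrite(f"pics/{c}0.png",im[:,:,::-1]); np.savez(f"pics/{c}0.npz",im=im,d=d)
    print(c,env.camera_params(c))
    for q in ["long_roll","short_roll","dispenser","cradle_a","jar_by"]:
        print(q,[(np.round(r["bbox"],0).tolist(),round(r["conf"],2)) for r in env.spot_in(c,q)])
E
```

```text
pics
{'time': 0.0, 'qpos': array([ 6.15012975e+01,  1.72168638e+01,  8.71793193e+01, -6.12107261e-04,
        7.56719540e+01, -3.81597464e+00]), 'qvel': array([-0.17348003,  0.07422358, -0.00934882, -0.1312184 , -0.05503689,
        0.13192876]), 'tau': array([ 1.76235179e-03, -5.43494117e+01, -3.61794198e+01,  2.21974767e-05,
        3.95035560e-03, -3.06639322e-05]), 'position': array([0.2295764 , 0.49955213, 0.24171673]), 'tcp_rot': array([-1.79931974e+02, -3.94309755e-03,  1.55317422e+02]), 'force': array([0.13337908, 0.49183651, 0.34537203]), 'torque': array([-0.04559095, -0.00278423, -0.03653629]), 'width': 0.08512877436087365}
scene {'K': array([[501.06370784,   0.        , 320.79363466],
       [  0.        , 501.06370784, 206.09399216],
       [  0.        ,   0.        ,   1.        ]]), 'rvec': array([ 2.26341883, -0.74042393,  0.33212396]), 'tvec': array([-0.41306717,  0.28373559,  0.90889793])}
long_roll [([374.0, 193.0, 31.0, 25.0], 0.93), ([284.0, 167.0, 34.0, 25.0], 0.91), ([226.0, 172.0, 34.0, 36.0], 0.84), ([360.0, 237.0, 38.0, 38.0], 0.81)]
short_roll [([320.0, 197
[... 182 characters left out ...]
 40.0], 0.58), ([285.0, 181.0, 37.0, 17.0], 0.46)]
top {'K': array([[386.85342059,   0.        , 316.17939453],
       [  0.        , 386.85342059, 197.09730511],
       [  0.        ,   0.        ,   1.        ]]), 'rvec': array([ 2.12341344, -2.14913766,  0.18001548]), 'tvec': array([0.03822653, 0.56497004, 1.00824444])}
long_roll [([320.0, 155.0, 32.0, 28.0], 0.95), ([349.0, 196.0, 29.0, 28.0], 0.92), ([219.0, 244.0, 26.0, 31.0], 0.77), ([245.0, 198.0, 21.0, 30.0], 0.75)]
short_roll [([298.0, 196.0, 19.0, 17.0], 0.66)]
dispenser [([412.0, 207.0, 44.0, 45.0], 0.67)]
cradle_a [([299.0, 199.0, 25.0, 32.0], 0.64), ([248.0, 200.0, 22.0, 33.0], 0.48)]
jar_by [([341.0, 230.0, 11.0, 14.0], 0.69)]
```

View pics/scene0.png

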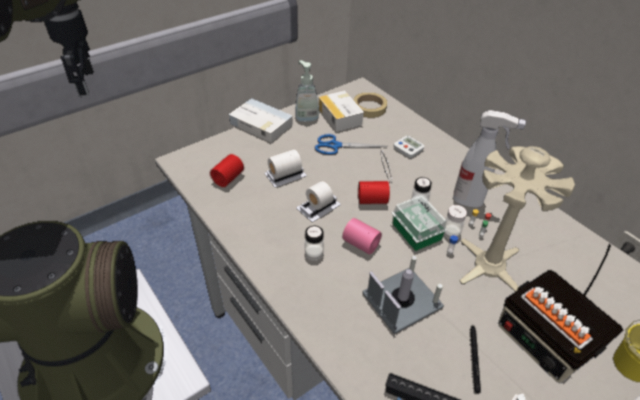

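View pics/top0.png

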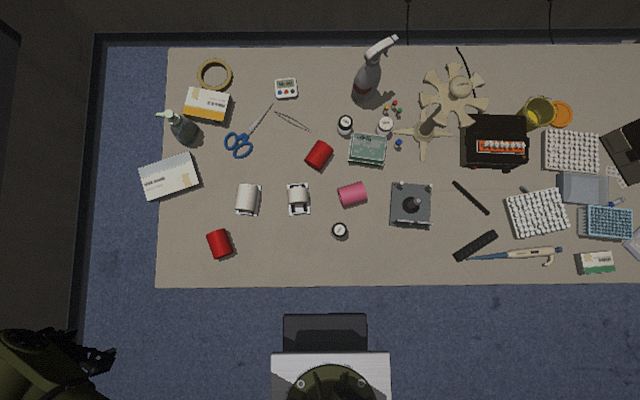

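Run:
```python
import cv2
a=cv2.imread("pics/scene0.png")[140:350,190:470]
b=cv2.imread("pics/top0.png")[130:280,190:450]
cv2.imwrite("pics/scene0c.png",cv2.resize(a,None,fx=2.85,fy=2.85,interpolation=3))
cv2.imwrite("pics/top0c.png",cv2.resize(b,None,fx=3,fy=3,interpolation=3))
```

```text
(no output)
```

View pics/scene0c.png

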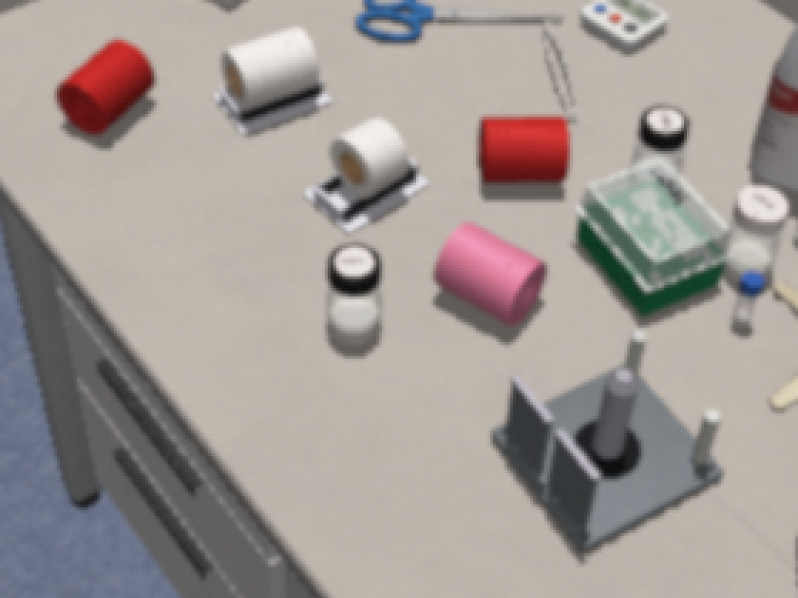

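View pics/top0c.png

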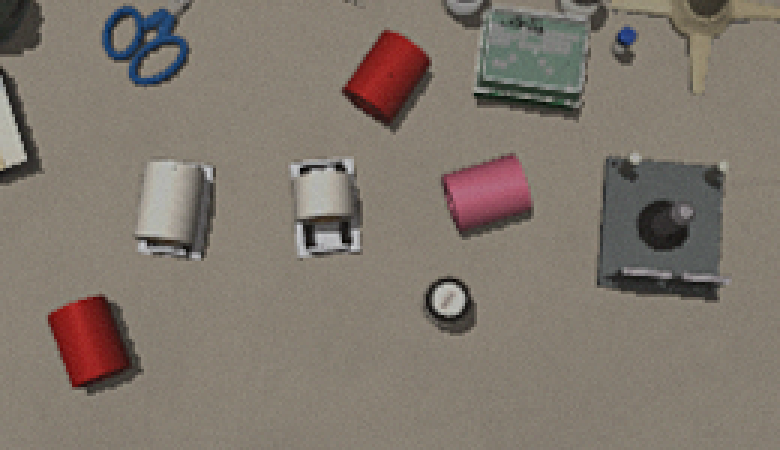

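Lookalikes for long_roll, by top-picture pixel:
- red (219,244)
- red (320,155)
- pink (350,195)
- white in a cradle (247,198), which is (284,167) in scene

Only the white one fits, and it is clearly longer than the other white roll at (298,196). The enlarged crops confirm this. Next I'll measure poses from depth.

```bash
cat > h.py <<'E'
import numpy as np,cv2
from bench import env
def cloud(c,d,p):
    K=p["K"];R,_=cv2.Rodrigues(p["rvec"]);t=p["tvec"]
    v,u=np.mgrid[:d.shape[0],:d.shape[1]].astype(float)
    if c=="wrist":
        x=(u-K[0,2])/K[0,0];y=(v-K[1,2])/K[1,1];r=np.hypot(x,y)+1e-9
        s=np.tan(np.minimum(r,1.5))/r; X=np.stack([x*s*d,y*s*d,d],-1)
    else: X=np.stack([(u-K[0,2])/K[0,0]*d,(v-K[1,2])/K[1,1]*d,d],-1)
    P=(X-t)@R
    P[d<=0]=np.nan
    return P
def proj(c,p,X):
    K=p["K"];R,_=cv2.Rodrigues(p["rvec"]);Y=np.atleast_2d(X)@R.T+p["tvec"]
    if c=="wrist":
        rr=np.hypot(Y[:,0],Y[:,1]);th=np.arctan2(rr,Y[:,2]);s=th/(rr+1e-12)
        return np.c_[Y[:,0]*s*K[0,0]+K[0,2],Y[:,1]*s*K[1,1]+K[1,2]]
    return np.c_[Y[:,0]/Y[:,2]*K[0,0]+K[0,2],Y[:,1]/Y[:,2]*K[1,1]+K[1,2]]
E
python3 - <<'E'
from h import *
for c in ["top","scene"]:
    z=np.load(f"pics/{c}0.npz");P=cloud(c,z["d"],env.camera_params(c))
    boxes={"top":dict(lr=(228,182,264,218),sr=(285,180,312,216),jar=(328,218,355,242),disp=(385,178,440,232)),
     "scene":dict(lr=(262,145,310,190),sr=(298,178,345,222),jar=(300,222,330,268),disp=(360,250,446,340))}[c]
    for n,(a,b,e,f) in boxes.items():
        Q=P[b:f,a:e].reshape(-1,3);Q=Q[~np.isnan(Q[:,0])]
        print(c,n,"table z",np.median(Q[Q[:,2]<.012,2]) if (Q[:,2]<.012).any() else None)
        lo={"lr":.035,"sr":.035,"jar":.06,"disp":.07}[n]
        H=Q[Q[:,2]>lo]
        print("  n",len(H),"min",H.min(0).round(4),"max",H.max(0).round(4),"mean",H.mean(0).round(4))
        if n in("lr","sr"):
            T=H[H[:,2]>.05];m=T[:,:2].mean(0);w,V=np.linalg.eigh(np.cov((T[:,:2]-m).T));v=V[:,1];s=(T[:,:2]-m)@v
            print("  axis",v.round(3),np.degrees(np.arctan(v[1]/v[0])).round(1),"len",np.ptp(s).round(4),"ctr",(m+v*(s.max()+s.min())/2).round(4))
E
```

```text
top lr table z -0.00034720152063060015
  n 530 min [0.5297 0.1936 0.0362] max [0.6032 0.2537 0.0675] mean [0.5656 0.2202 0.0575]
  axis [-0.989  0.145] -8.3 len 0.0705 ctr [0.5669 0.222 ]
top sr table z 0.0008904252502078113
  n 310 min [0.5489 0.0539 0.0358] max [0.592  0.1087 0.0674] mean [0.5694 0.0817 0.0571]
  axis [0.145 0.989] 81.6 len 0.0529 ctr [0.5697 0.0809]
top jar table z -0.000887057639242283
  n 181 min [ 0.4547 -0.046   0.0618] max [ 0.4916 -0.009   0.0755] mean [ 0.4734 -0.0279  0.0704]
top disp table z 0.0012956250785213699
  n 146 min [ 0.485  -0.2743  0.0705] max [ 0.5558 -0.181   0.0983] mean [ 0.5156 -0.229   0.0833]
scene lr table z -0.00038059692011397516
  n 560 min [0.5283 0.0932 0.035 ] max [0.6023 0.2583 0.0668] mean [0.5625 0.2131 0.0539]
  axis [-0.967  0.255] -14.8 len 0.0736 ctr [0.565  0.2162]
scene sr table z -0.0002878157444507991
  n 396 min [0.5483 0.0539 0.035 ] max [0.5937 0.1078 0.069 ] mean [0.5679 0.0747 0.0539]
  axis [-0.872  0.489] -29.3 len 0.0547 ctr [0.5682 0.0787]
scene jar table z -0.0009798207891683845
  n 256 min [ 0.4534 -0.0477  0.0601] max [ 0.4937 -0.0079  0.0754] mean [ 0.4718 -0.0304  0.0692]
scene disp table z -0.0005653484457494697
  n 318 min [ 0.4847 -0.2732  0.0701] max [ 0.5534 -0.1794  0.0986] mean [ 0.5146 -0.2308  0.0811]
```

Run:
```python
from h import *
from scipy.optimize import least_squares
A=[];S=[]
for c,(a,b,e,f),(a2,b2,e2,f2) in [("top",(228,182,264,218),(385,178,440,232)),("scene",(262,145,310,190),(360,250,446,340))]:
    z=np.load(f"pics/{c}0.npz");P=cloud(c,z["d"],env.camera_params(c))
    Q=P[b:f,a:e].reshape(-1,3);Q=Q[~np.isnan(Q[:,0])];Q=Q[(Q[:,2]>.03)&(Q[:,1]>.18)];A.append(Q)
    D=P[b2:f2,a2:e2].reshape(-1,3);S.append(D[~np.isnan(D[:,0])])
def fit(Q):
    def r(p):
        x,y,h,zz=p;a=np.array([np.cos(h),np.sin(h)])
        d=Q[:,:2]-[x,y];s=d@a;t=d@[-a[1],a[0]]
        rad=np.hypot(t,Q[:,2]-zz)-.028; ax=np.abs(s)-.035
        return np.where(ax>rad,np.abs(ax),np.abs(rad)) if False else np.maximum(rad,ax)
    o=least_squares(r,[.566,.222,-.14,.037],loss="soft_l1",f_scale=.001)
    return o.x[:2].round(4),np.degrees(o.x[2]).round(2),o.x[3].round(4),np.sqrt(np.mean(o.fun**2)).round(4)
for Q in A+[np.vstack(A)]: print("roll",fit(Q),len(Q))
for D in S+[np.vstack(S)]:
    T=D[(D[:,2]>.035)&(D[:,2]<.088)&(np.abs(D[:,0]-.54)<.03)&(np.abs(D[:,1]+.23)<.025)]
    o=least_squares(lambda p:np.hypot(T[:,0]-p[0],T[:,1]-p[1])-.011,[.54,-.23],loss="soft_l1",f_scale=.001)
    Z=D[D[:,2]>.093]
    print("spindle",o.x.round(4),len(T),"tip",Z.mean(0).round(4),len(Z))
    pn=D[(D[:,2]>.03)&(D[:,2]<.08)&(D[:,0]<.51)]
    k=np.polyfit(pn[:,1],pn[:,0],1);print(" panel slope deg",np.degrees(np.arctan(k[0])).round(1), pn[:,1].min().round(3),pn[:,1].max().round(3),pn[:,0].mean().round(4))
```

```text
roll (array([0.5674, 0.224 ]), np.float64(-7.33), np.float64(0.0356), np.float64(0.0015)) 535
roll (array([0.5683, 0.2262]), np.float64(-7.14), np.float64(0.0353), np.float64(0.0019)) 596
roll (array([0.5679, 0.2251]), np.float64(-7.17), np.float64(0.0353), np.float64(0.0018)) 1131
spindle [ 0.5455 -0.2339] 49 tip [ 0.5446 -0.2326  0.0956] 28
 panel slope deg 6.2 -0.274 -0.181 0.4911
spindle [ 0.5469 -0.2312] 186 tip [ 0.5454 -0.2333  0.0958] 39
 panel slope deg 6.0 -0.274 -0.179 0.4911
spindle [ 0.5469 -0.2317] 235 tip [ 0.545  -0.233   0.0957] 67
 panel slope deg 6.0 -0.274 -0.179 0.4911
```

```bash
cat > go.py <<'E'
# usage: python3 go.py x y z [yaw]  -> remaining shift in tool axes (mm), turn
import sys,numpy as np
from scipy.spatial.transform import Rotation as Ro
from bench import env
s=env.read_state();a=list(map(float,sys.argv[1:]))
R=Ro.from_euler("xyz",s["tcp_rot"],degrees=True).as_matrix()
d=R.T@(np.array(a[:3])-s["position"])
print("t",round(s["time"],2),"pos",s["position"].round(4),"rot",s["tcp_rot"].round(1),"F",s["force"].round(1),"w",round(s["width"]*1000,1))
print("shift mm",(d*1000).round(1), "turn",round(((s["tcp_rot"][2]-a[3]+180)%360-180),1) if len(a)>3 else "")
E
python3 -m pendant '[[1,-0.045,-0.01,0,-8.5],[1,-0.045,-0.01,0,-8.5]]'; python3 go.py 0.587 0.2215 0.2 172.8
```

```text
time: 0.8
position: [0.3026, 0.4518, 0.2424]
tcp_rot: [180.0, 0.0, 171.8]
force: [-0.8, 1.4, -0.1]
width: 0.0856
t 0.8 pos [0.3026 0.4518 0.2424] rot [180.    0.  171.8] F [-0.8  1.4 -0.1] w 85.6
shift mm [-314.3 -187.5   42.4] turn -1.0
```

```bash
python3 -m pendant '[[1,-0.042,-0.026,0,-1],[1,-0.042,-0.026,0,0],[1,-0.042,-0.026,0,0],[1,-0.042,-0.026,0,0],[1,-0.042,-0.026,0,0]]'; python3 go.py 0.587 0.2215 0.15 172.8
```

```text
time: 1.3
position: [0.4942, 0.2934, 0.2425]
tcp_rot: [180.0, 0.0, 172.4]
force: [0.8, 1.1, 0.3]
width: 0.0853
t 1.3 pos [0.4942 0.2934 0.2425] rot [180.    0.  172.4] F [0.8 1.1 0.3] w 85.3
shift mm [-101.4  -59.    92.5] turn -0.4
```

```bash
python3 -m pendant '[[1,-0.042,-0.02,0.02,0],[1,-0.042,-0.02,0.02,0],[1,0,0,0,0]]'; python3 go.py 0.587 0.2215 0.15 172.8
```

```text
time: 1.6
position: [0.5722, 0.241, 0.199]
tcp_rot: [-179.8, -0.2, 172.1]
force: [0.6, 0.9, -0.3]
width: 0.0854
t 1.6 pos [0.5722 0.241  0.199 ] rot [-179.8   -0.2  172.1] F [ 0.6  0.9 -0.3] w 85.4
shift mm [-17.5 -17.1  48.9] turn -0.7
```

```bash
python3 -m pendant '[[1,-0.018,-0.017,0.03,-0.7],[1,0,0,0,0]]'; python3 go.py 0.587 0.2215 0.029 172.8
python3 - <<'E'
from h import *
p=env.camera_params("wrist");im,d=env.read_camera("wrist")
cv2.imwrite("pics/w1.png",im[:,:,::-1]);np.savez("pics/w1.npz",im=im,d=d)
print(p["K"][0,0],p["tvec"])
P=cloud("wrist",d,p)
m=(np.hypot(P[...,0]-.567,P[...,1]-.224)<.06)&(P[...,2]>.03)&(P[...,2]<.08)
Q=P[m];print(len(Q),Q.min(0),Q.max(0))
from scipy.optimize import least_squares
def r(p):
    x,y,h,zz=p;a=np.array([np.cos(h),np.sin(h)]);dd=Q[:,:2]-[x,y]
    return np.maximum(np.hypot(dd@[-a[1],a[0]],Q[:,2]-zz)-.028,np.abs(dd@a)-.035)
o=least_squares(r,[.567,.224,-.12,.037],loss="soft_l1",f_scale=.001);print(o.x.round(4),np.degrees(o.x[2]),np.std(o.fun))
E
```

```text
time: 1.8
position: [0.5852, 0.2236, 0.1691]
tcp_rot: [-179.9, -0.3, 173.0]
force: [-1.2, 1.0, -0.3]
width: 0.0853
t 1.8 pos [0.5852 0.2236 0.1691] rot [-179.9   -0.3  173. ] F [-1.2  1.  -0.3] w 85.3
shift mm [ -2.7  -1.5 140.1] turn 0.2
309.70691628693146 [-0.2924917  -0.54854683  0.16398635]
5513 [0.52919636 0.1936232  0.03093957] [0.60378574 0.25674453 0.06606372]
[ 0.5672  0.2256 -0.1234  0.0363] -7.073027835743663 0.0005755789871454552
```

View pics/w1.png

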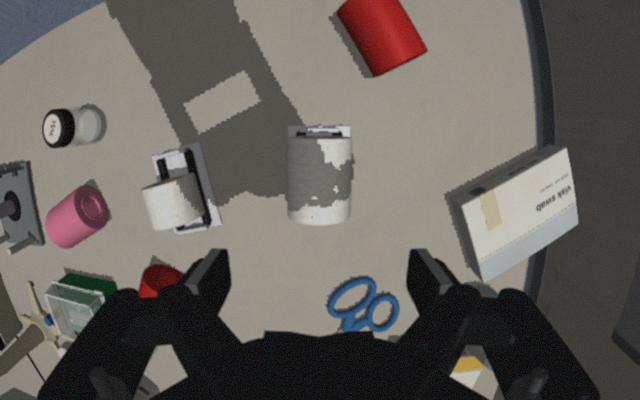

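The wrist view shows the long roll at (320,178), centred between the fingers. The fit gives (0.567, 0.2256), heading −7.1°, residual 0.6 mm. I'll grip it near its far end so it can be tilted.

```bash
python3 -m pendant '[[1,-0.002,0,0.045,0],[1,0,0,0.045,0],[1,0,0,0.03,0],[1,0,0,0.01,0],[1,0,0,0.008,0]]'; python3 go.py 0.587 0.2231 0.029 172.9
```

```text
time: 2.35
position: [0.5877, 0.2262, 0.0357]
tcp_rot: [180.0, 0.1, 173.1]
force: [0.6, -0.3, 0.5]
width: 0.0854
t 2.35 pos [0.5877 0.2262 0.0357] rot [1.800e+02 1.000e-01 1.731e+02] F [ 0.6 -0.3  0.5] w 85.4
shift mm [ 0.3 -3.2  6.7] turn 0.2
```

```bash
python3 -m pendant '[[1,0,-0.003,0.006,0],[0.5,0,0,0,0],[0.5,0,0,0,0],[0.5,0,0,0,0],[0.5,0,0,0,0]]'; python3 go.py 0.587 0.2231 0.029 172.9
```

```text
time: 2.85
position: [0.5881, 0.2232, 0.0308]
tcp_rot: [179.9, 0.2, 173.1]
force: [-0.1, 3.3, 6.0]
width: 0.055
t 2.85 pos [0.5881 0.2232 0.0308] rot [179.9   0.2 173.1] F [-0.1  3.3  6. ] w 55.0
shift mm [ 1.  -0.3  1.8] turn 0.2
```

```bash
python3 -m pendant '[[0.5,0,0,-0.02,0],[0.5,0,0,-0.03,0],[0.5,0,0,-0.03,0],[0.5,0,0,0,0]]'; python3 go.py 0.587 0.2231 0.1 172.9
cat > look.py <<'E'
import sys
from h import *
tag=sys.argv[1]
for c in sys.argv[2:]:
    s=env.read_state();p=env.camera_params(c);im,d=env.read_camera(c)
    np.savez(f"pics/{tag}{c}.npz",im=im,d=d,K=p["K"],rvec=p["rvec"],tvec=p["tvec"])
    if c!="wrist":
        u,v=proj(c,p,s["position"])[0].astype(int)
        u=np.clip(u,60,580);v=np.clip(v,45,355)
        im=cv2.resize(im[v-45:v+45,u-60:u+60],None,fx=5,fy=5,interpolation=cv2.INTER_CUBIC)
        print(c,"crop origin",u-60,v-45,"x5")
    cv2.imwrite(f"pics/{tag}{c}.png",im[:,:,::-1])
E
python3 look.py b scene wrist
```

```text
time: 3.25
position: [0.589, 0.223, 0.1141]
tcp_rot: [179.8, 0.4, 173.1]
force: [0.3, -0.3, -1.5]
width: 0.055
t 3.25 pos [0.589  0.223  0.1141] rot [179.8   0.4 173.1] F [ 0.3 -0.3 -1.5] w 55.0
shift mm [ 2.1 -0.2 14.1] turn 0.2
scene crop origin 230 91 x5
```

View pics/bscene.png

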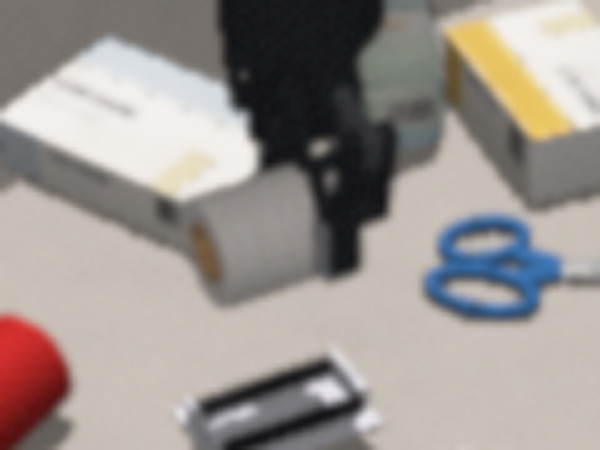

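View pics/bwrist.png

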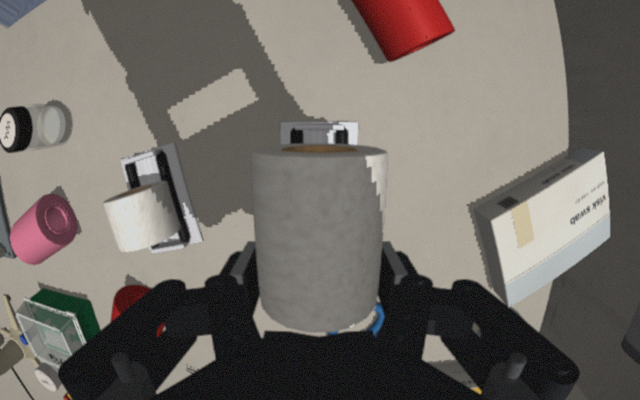

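```bash
python3 -m pendant '[[0.5,0.035,-0.025,0,0],[0.5,0.035,-0.025,0,0],[0.5,0.035,-0.025,0,0],[0.5,0.02,-0.014,0.025,0],[0.5,0,0,0.025,0]]'; python3 go.py 0.455 0.15 0.06 172.9
cat > tilt.py <<'E'
import sys
from h import *
from scipy.optimize import least_squares
# tilt of the held/standing roll from wrist depth; axis angle below horizontal toward the robot end
tag=sys.argv[1]
s=env.read_state();p=env.camera_params("wrist");im,d=env.read_camera("wrist")
np.savez(f"pics/{tag}.npz",im=im,d=d,**p);cv2.imwrite(f"pics/{tag}.png",im[:,:,::-1])
P=cloud("wrist",d,p);c=s["position"]+[0,0,.008]
yaw=np.radians(s["tcp_rot"][2]);ex=np.array([np.cos(yaw),np.sin(yaw),0]);ey=np.array([np.sin(yaw),-np.cos(yaw),0]);ez=np.array([0,0,1.])
L=(P-c)@np.c_[ex,ey,ez]
hsv=cv2.cvtColor(im,cv2.COLOR_RGB2HSV)
m=(np.abs(L[...,1])<.031)&(L[...,0]>-.06)&(L[...,0]<.075)&(L[...,2]<.05)&(L[...,2]>-.075)&(P[...,2]>.006)&(hsv[...,2]>60)
Q=L[m]
best=None
for t0 in (0,20,45,70,90):
    def r(q):
        x,z,t=q;a=np.array([np.cos(t),-np.sin(t)]);n=np.array([np.sin(t),np.cos(t)])
        D=Q[:,[0,2]]-[x,z]
        return np.maximum(np.hypot(D@n,Q[:,1])-.028,np.abs(D@a)-.035)
    o=least_squares(r,[.02*np.cos(np.radians(t0)),-.02*np.sin(np.radians(t0)),np.radians(t0)],loss="soft_l1",f_scale=.001)
    if best is None or o.cost<best.cost: best=o
x,z,t=best.x
print("t",round(s["time"],2),"n",len(Q),"centre rel grasp x,z mm",round(x*1e3,1),round(z*1e3,1),"tilt",round(np.degrees(t),1),"rms",round(1e3*np.sqrt(np.mean(best.fun**2)),2),"centre world",(c+ex*x+ez*z).round(4))
print("lowest corner z mm",round(1e3*(c[2]+z-.035*abs(np.sin(t))-.028*abs(np.cos(t))),1))
E
python3 tilt.py c1
```

```text
time: 3.85
position: [0.4498, 0.1479, 0.0579]
tcp_rot: [-180.0, -0.1, 173.0]
force: [1.1, 0.1, -1.1]
width: 0.0552
t 3.85 pos [0.4498 0.1479 0.0579] rot [-1.80e+02 -1.00e-01  1.73e+02] F [ 1.1  0.1 -1.1] w 55.2
shift mm [-4.9  2.7 -2.1] turn 0.1
t 3.85 n 23282 centre rel grasp x,z mm 20.7 -2.6 tilt -0.0 rms 1.12 centre world [0.4293 0.1504 0.0634]
lowest corner z mm 35.3
```

```bash
python3 -m pendant '[[0.58,0,0,0,0],[0.6,0,0,0,0],[0.61,0,0,0,0],[0.62,0,0,0,0]]'; python3 tilt.py c2
```

```text
time: 4.3
position: [0.4527, 0.1493, 0.0594]
tcp_rot: [180.0, 0.1, 173.1]
force: [0.0, 0.0, -1.5]
width: 0.0547
t 4.3 n 23254 centre rel grasp x,z mm 20.7 -2.6 tilt 0.1 rms 1.11 centre world [0.4322 0.1518 0.0648]
lowest corner z mm 36.8
```

```bash
python3 -m pendant '[[0.63,0,0,0,0],[0.635,0,0,0,0]]'; python3 tilt.py c3
```

```text
time: 4.55
position: [0.4523, 0.1491, 0.0589]
tcp_rot: [180.0, 0.0, 173.1]
force: [0.0, 0.1, -0.4]
width: 0.0551
t 4.55 n 23266 centre rel grasp x,z mm 20.7 -2.6 tilt 0.1 rms 1.12 centre world [0.4318 0.1516 0.0644]
lowest corner z mm 36.3
```

```bash
python3 -m pendant '[[0.64,0,0,0,0],[0.642,0,0,0,0]]'; python3 tilt.py c4
```

```text
time: 4.8
position: [0.4523, 0.1491, 0.0588]
tcp_rot: [-180.0, -0.0, 173.1]
force: [-0.1, 1.1, -0.4]
width: 0.055
t 4.8 n 23265 centre rel grasp x,z mm 20.7 -2.5 tilt 0.1 rms 1.09 centre world [0.4318 0.1516 0.0643]
lowest corner z mm 36.2
```

```bash
python3 -m pendant '[[0.645,0,0,0,0],[0.647,0,0,0,0]]'; python3 tilt.py c5
```

```text
time: 5.05
position: [0.4522, 0.1491, 0.0588]
tcp_rot: [-180.0, -0.0, 173.1]
force: [-0.2, 0.1, -1.1]
width: 0.0551
t 5.05 n 23266 centre rel grasp x,z mm 20.6 -2.4 tilt 0.1 rms 1.08 centre world [0.4318 0.1515 0.0643]
lowest corner z mm 36.3
```

```bash
python3 -m pendant '[[0.65,0,0,0,0],[0.65,0,0,0,0]]'; python3 tilt.py c6
```

```text
time: 5.3
position: [0.4523, 0.1491, 0.0588]
tcp_rot: [180.0, 0.0, 173.1]
force: [-0.2, -0.4, -1.3]
width: 0.0555
t 5.3 n 23296 centre rel grasp x,z mm 20.6 -2.4 tilt 0.1 rms 1.06 centre world [0.4318 0.1516 0.0644]
lowest corner z mm 36.4
```

```bash
python3 -m pendant '[[0.653,0,0,0,0],[0.653,0,0,0,0]]'; python3 tilt.py c7
```

```text
time: 5.55
position: [0.4523, 0.1491, 0.0588]
tcp_rot: [180.0, -0.0, 173.1]
force: [1.3, 0.0, -1.2]
width: 0.0559
t 5.55 n 23282 centre rel grasp x,z mm 20.7 -2.3 tilt 0.1 rms 1.03 centre world [0.4318 0.1516 0.0645]
lowest corner z mm 36.4
```

```bash
python3 -m pendant '[[0.655,0,0,0,0],[0.655,0,0,0,0]]'; python3 tilt.py c8
```

```text
time: 5.8
position: [0.4523, 0.1491, 0.0588]
tcp_rot: [180.0, -0.0, 173.1]
force: [0.1, -0.2, -2.0]
width: 0.0559
t 5.8 n 23272 centre rel grasp x,z mm 20.7 -2.3 tilt 0.1 rms 1.0 centre world [0.4318 0.1516 0.0645]
lowest corner z mm 36.5
```

```bash
python3 -m pendant '[[0.657,0,0,0,0],[0.657,0,0,0,0]]'; python3 tilt.py c9
```

```text
time: 6.05
position: [0.4523, 0.1491, 0.0588]
tcp_rot: [-180.0, -0.0, 173.1]
force: [-0.5, -0.2, -2.2]
width: 0.0564
t 6.05 n 23263 centre rel grasp x,z mm 20.7 -2.2 tilt 0.1 rms 0.99 centre world [0.4318 0.1515 0.0645]
lowest corner z mm 36.5
```

```bash
python3 -m pendant '[[0.659,0,0,0,0],[0.659,0,0,0,0]]'; python3 tilt.py c10
```

```text
time: 6.3
position: [0.4523, 0.1491, 0.0588]
tcp_rot: [-180.0, -0.0, 173.1]
force: [-0.5, 0.2, -1.6]
width: 0.0563
t 6.3 n 23283 centre rel grasp x,z mm 20.7 -2.2 tilt 0.1 rms 0.97 centre world [0.4318 0.1515 0.0646]
lowest corner z mm 36.5
```

```bash
python3 -m pendant '[[0.661,0,0,0,0],[0.661,0,0,0,0]]'; python3 tilt.py c11
```

```text
time: 6.55
position: [0.4523, 0.1491, 0.0588]
tcp_rot: [180.0, 0.0, 173.1]
force: [-0.2, -1.2, -1.2]
width: 0.0564
t 6.55 n 23276 centre rel grasp x,z mm 20.7 -2.2 tilt 0.2 rms 0.95 centre world [0.4318 0.1516 0.0646]
lowest corner z mm 36.5
```

```bash
python3 -m pendant '[[0.664,0,0,0,0],[0.664,0,0,0,0]]'; python3 tilt.py c12
```

```text
time: 6.8
position: [0.4523, 0.1491, 0.0588]
tcp_rot: [-180.0, -0.0, 173.1]
force: [-0.7, 0.2, -1.7]
width: 0.0565
t 6.8 n 23259 centre rel grasp x,z mm 20.6 -2.1 tilt 0.2 rms 0.93 centre world [0.4318 0.1515 0.0647]
lowest corner z mm 36.5
```

```bash
python3 -m pendant '[[0.667,0,0,0,0],[0.667,0,0,0,0]]'; python3 tilt.py c13
```

```text
time: 7.05
position: [0.4523, 0.1491, 0.0588]
tcp_rot: [-180.0, 0.0, 173.1]
force: [0.4, -0.2, -0.5]
width: 0.0566
t 7.05 n 23227 centre rel grasp x,z mm 20.7 -2.1 tilt 0.3 rms 0.88 centre world [0.4317 0.1516 0.0647]
lowest corner z mm 36.5
```

```bash
python3 -m pendant '[[0.667,0,0,0.01,0],[0.67,0,0,0,0],[0.67,0,0,0,0]]'; python3 tilt.py c14
```

```text
time: 7.4
position: [0.4521, 0.149, 0.0484]
tcp_rot: [-180.0, -0.0, 173.1]
force: [-0.4, -0.1, -1.4]
width: 0.0573
t 7.4 n 19198 centre rel grasp x,z mm 18.4 -15.3 tilt 31.3 rms 1.04 centre world [0.4338 0.1512 0.0411]
lowest corner z mm -1.0
```

```bash
python3 -m pendant '[[0.673,0,0,0,0],[0.673,0,0,0,0]]'; python3 tilt.py c15
```

```text
time: 7.65
position: [0.4524, 0.1491, 0.049]
tcp_rot: [180.0, 0.0, 173.1]
force: [0.2, 0.5, -0.9]
width: 0.0576
t 7.65 n 15012 centre rel grasp x,z mm -4.0 -29.9 tilt 0.1 rms 2.76 centre world [0.4564 0.1486 0.0271]
lowest corner z mm -1.0
```

View pics/c15.png

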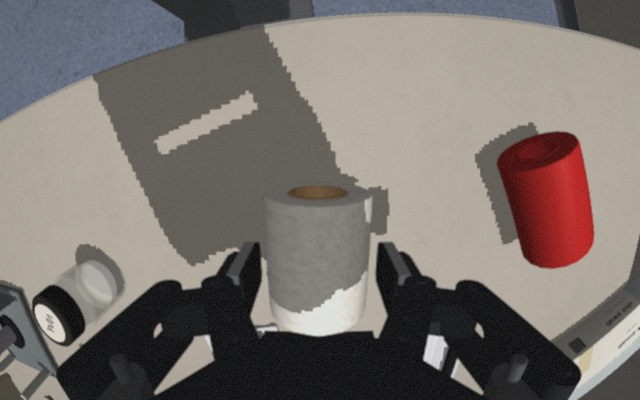

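```bash
python3 look.py d scene top
```

```text
scene crop origin 200 151 x5
top crop origin 212 194 x5
```

View pics/dscene.png

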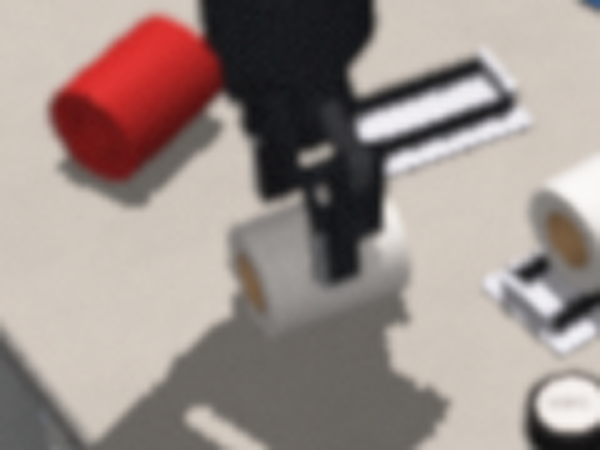

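```bash
cat > lying.py <<'E'
import sys
from h import *
from scipy.optimize import least_squares
z=np.load(sys.argv[1]);p={k:z[k] for k in("K","rvec","tvec")}
P=cloud(sys.argv[2],z["d"],p);hsv=cv2.cvtColor(z["im"],cv2.COLOR_RGB2HSV)
m=(np.hypot(P[...,0]-.452,P[...,1]-.149)<.06)&(P[...,2]>.02)&(P[...,2]<.06)&(hsv[...,2]>75)
Q=P[m];print(len(Q),Q.min(0).round(3),Q.max(0).round(3))
def r(q):
    x,y,h,zz=q;a=np.array([np.cos(h),np.sin(h)]);dd=Q[:,:2]-[x,y]
    return np.maximum(np.hypot(dd@[-a[1],a[0]],Q[:,2]-zz)-.028,np.abs(dd@a)-.035)
o=least_squares(r,[.452,.149,-.12,.028],loss="soft_l1",f_scale=.001);print(o.x.round(4),np.degrees(o.x[2]),np.std(o.fun))
E
python3 lying.py pics/c15.npz wrist;python3 lying.py pics/dtop.npz top;python3 lying.py pics/dscene.npz scene
```

```text
14151 [0.418 0.107 0.02 ] [0.494 0.192 0.06 ]
[ 0.456   0.1478 -0.123   0.0271] -7.046098130760914 0.0015009316977335236
495 [0.418 0.108 0.021] [0.491 0.183 0.06 ]
[ 0.4572  0.1485 -0.1253  0.0264] -7.179297021410453 0.003988042530531217Traceback (most recent call last):
  File "lying.py", line 7, in <module>
    Q=P[m];print(len(Q),Q.min(0).round(3),Q.max(0).round(3))
                        ~~~~~^^^
    return umr_minimum(a, axis, None, out, keepdims, initial, where)
ValueError: zero-size array to reduction operation minimum which has no identity
```

```bash
python3 -m pendant '[[0.8,0,0,0,0],[0.8,-0.024,-0.001,0,0],[0.8,0,0,0.028,0],[0.8,0,0,0,0]]'; python3 go.py 0.4763 0.1455 0.021 172.9
```

```text
time: 8.2
position: [0.4746, 0.1447, 0.0185]
tcp_rot: [-179.9, -0.2, 173.1]
force: [-0.7, 0.0, 0.3]
width: 0.068
t 8.2 pos [0.4746 0.1447 0.0185] rot [-179.9   -0.2  173.1] F [-0.7  0.   0.3] w 68.0
shift mm [-1.5  1.  -2.5] turn 0.2
```

```bash
python3 -m pendant '[[0.5,0,0,0,0],[0.5,0,0,0,0],[0.5,0,0,0,0],[0.5,0,0,-0.02,0],[0.5,0,0,-0.02,0]]'; python3 tilt.py e1
```

```text
time: 8.7
position: [0.4757, 0.1452, 0.0616]
tcp_rot: [-180.0, -0.0, 173.1]
force: [0.2, -0.6, -0.2]
width: 0.0548
t 8.7 n 23261 centre rel grasp x,z mm 19.5 -2.3 tilt 0.2 rms 1.09 centre world [0.4563 0.1475 0.0673]
lowest corner z mm 39.1
```

```bash
python3 -m pendant '[[0.64,0,0,0,0],[0.655,0,0,0,0],[0.663,0,0,0,0],[0.667,0,0,0,0],[0.668,0,0,0,0]]'; python3 tilt.py e2
```

```text
time: 9.25
position: [0.4758, 0.1451, 0.0603]
tcp_rot: [-180.0, -0.0, 173.1]
force: [0.3, 0.1, -1.0]
width: 0.0572
t 9.25 n 23129 centre rel grasp x,z mm 19.5 -1.8 tilt 0.7 rms 0.85 centre world [0.4564 0.1475 0.0665]
lowest corner z mm 38.1
```

```bash
python3 -m pendant '[[0.669,0,0,0,0]]'; python3 tilt.py e3
```

```text
time: 9.4
position: [0.4759, 0.1452, 0.0606]
tcp_rot: [-180.0, -0.0, 173.1]
force: [-0.0, -0.8, -0.6]
width: 0.0568
t 9.4 n 22204 centre rel grasp x,z mm 18.8 -5.2 tilt 9.8 rms 0.9 centre world [0.4572 0.1474 0.0634]
lowest corner z mm 29.8
```

```bash
python3 -m pendant '[[0.669,0,0,0,0]]'; python3 tilt.py e4
```

```text
time: 9.55
position: [0.4759, 0.1452, 0.0607]
tcp_rot: [-180.0, -0.0, 173.1]
force: [1.2, 0.4, -1.0]
width: 0.0574
t 9.55 n 18546 centre rel grasp x,z mm 13.9 -17.9 tilt 44.3 rms 1.09 centre world [0.4621 0.1469 0.0509]
lowest corner z mm 6.4
```

```bash
python3 -m pendant '[[0.667,0,0,0,0]]'; python3 tilt.py e5
```

```text
time: 9.7
position: [0.476, 0.1452, 0.0608]
tcp_rot: [-180.0, 0.0, 173.1]
force: [0.9, 0.2, -1.2]
width: 0.0567
t 9.7 n 18447 centre rel grasp x,z mm 13.5 -18.4 tilt 46.0 rms 1.17 centre world [0.4626 0.1468 0.0504]
lowest corner z mm 5.7
```

```bash
python3 -m pendant '[[0.664,0,0,-0.006,0],[0.669,0,0,0,0]]'; python3 tilt.py e6
```

```text
time: 9.95
position: [0.4764, 0.1453, 0.0676]
tcp_rot: [180.0, 0.1, 173.1]
force: [-0.1, -0.4, -1.1]
width: 0.0574
t 9.95 n 18446 centre rel grasp x,z mm 13.5 -18.5 tilt 46.1 rms 1.14 centre world [0.463  0.1469 0.0572]
lowest corner z mm 12.5
```

```bash
python3 -m pendant '[[0.67,0,0,0,0]]'; python3 tilt.py e7
```

```text
time: 10.1
position: [0.476, 0.1452, 0.0669]
tcp_rot: [180.0, 0.0, 173.1]
force: [-0.2, 0.2, -0.6]
width: 0.057
t 10.1 n 18028 centre rel grasp x,z mm 12.0 -20.4 tilt 51.3 rms 1.36 centre world [0.4641 0.1466 0.0545]
lowest corner z mm 9.7
```

```bash
python3 -m pendant '[[0.67,0,0,0,0]]'; python3 tilt.py e8
```

```text
time: 10.25
position: [0.476, 0.1452, 0.0667]
tcp_rot: [-180.0, -0.0, 173.1]
force: [0.2, -0.8, -0.6]
width: 0.0573
t 10.25 n 12032 centre rel grasp x,z mm -0.6 -39.9 tilt 89.5 rms 5.83 centre world [0.4766 0.1451 0.0349]
lowest corner z mm -0.4
```

```bash
python3 look.py f scene top
```

```text
scene crop origin 209 142 x5
top crop origin 213 184 x5
```

View pics/e8.png

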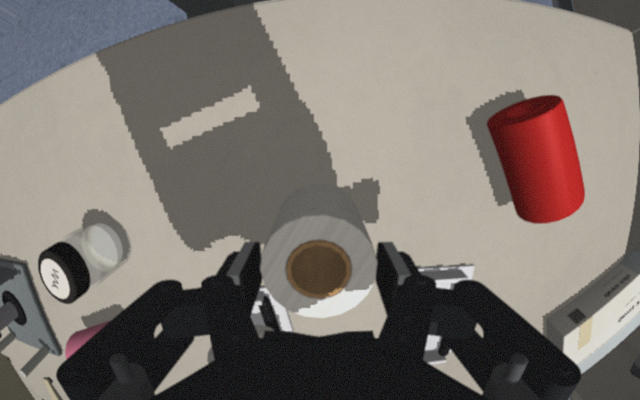

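View pics/fscene.png

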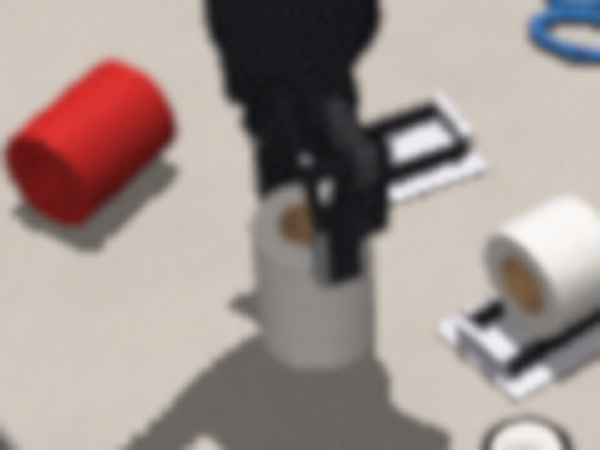

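The roll now stands upright between the fingers, with its bore at (318,268) in the wrist picture. I'll let go fully and rise clear.

```bash
python3 -m pendant '[[0.75,0,0,0,0],[0.9,0,0,0,0],[1,0,0,0,0],[1,0,0,-0.03,0],[1,0,0,-0.04,0]]'; python3 -m pendant '[[1,0.01,0,-0.03,0],[1,0,0,0,0],[1,0,0,0,0]]'
python3 - <<'E'
from h import *
from scipy.optimize import least_squares
p=env.camera_params("wrist");im,d=env.read_camera("wrist");s=env.read_state()
cv2.imwrite("pics/g1.png",im[:,:,::-1])
P=cloud("wrist",d,p)
m=(np.hypot(P[...,0]-.4766,P[...,1]-.145)<.045)&(P[...,2]>.01)&(P[...,2]<.09)
Q=P[m];top=Q[Q[:,2]>.062];print(s["time"],s["position"],len(Q),"top z pct",np.percentile(Q[:,2],[50,90,97]).round(4),"top bbox",top.min(0).round(4),top.max(0).round(4))
k=np.linalg.lstsq(np.c_[top[:,:2],np.ones(len(top))],top[:,2],rcond=None)[0];print("top plane tilt deg",np.degrees(np.arctan(k[:2])).round(2))
def r(q):
    return np.maximum(np.hypot(Q[:,0]-q[0],Q[:,1]-q[1])-.028,Q[:,2]-q[2])
# outer side only + top
h=np.hypot(Q[:,0]-.4766,Q[:,1]-.145); 
def r2(q):
    rr=np.hypot(Q[:,0]-q[0],Q[:,1]-q[1]); e=np.maximum(rr-.028,Q[:,2]-q[2]); return e[h>.016]
o=least_squares(r2,[.4766,.145,.07],loss="soft_l1",f_scale=.001);print("fit",o.x.round(4),np.std(o.fun))
E
```

```text
time: 10.9
position: [0.475, 0.145, 0.1362]
tcp_rot: [-179.9, -0.2, 173.1]
force: [0.7, 0.5, 0.8]
width: 0.0856
time: 11.2
position: [0.4661, 0.1464, 0.1669]
tcp_rot: [180.0, 0.1, 173.1]
force: [0.5, -0.5, -1.0]
width: 0.0856
11.25 [0.46583245 0.1463115  0.16609916] 4223 top z pct [0.0695 0.0706 0.0711] top bbox [0.4492 0.1176 0.062 ] [0.5045 0.1724 0.072 ]
top plane tilt deg [0.33 0.  ]
fit [0.4774 0.1448 0.07  ] 0.0005871805530302045
```

View pics/g1.png

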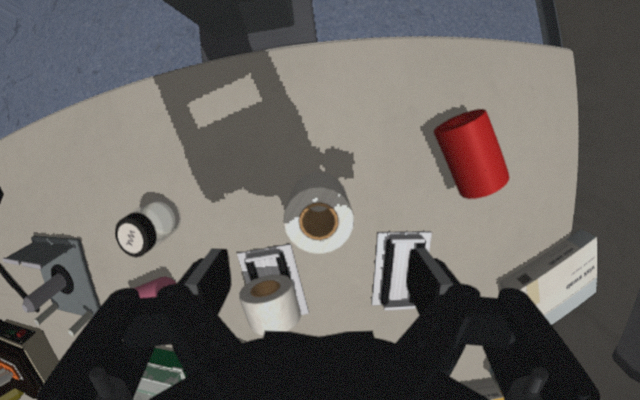

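```bash
python3 -m pendant '[[1,-0.012,0,0.03,-0.5],[1,0,0,0.03,0],[1,0,0,0,0]]'; python3 go.py 0.4774 0.1448 0.037 173.6
```

```text
time: 11.55
position: [0.4758, 0.1443, 0.1023]
tcp_rot: [-179.8, -0.5, 173.6]
force: [-0.7, -0.3, 0.4]
width: 0.085
t 11.55 pos [0.4758 0.1443 0.1023] rot [-179.8   -0.5  173.6] F [-0.7 -0.3  0.4] w 85.0
shift mm [-2.   0.9 65.3] turn -0.0
```

```bash
python3 -m pendant '[[1,0,0,0.03,0],[1,0,0,0.025,0],[1,0,0,0.01,0],[1,0,0,0,0],[1,0,0,0,0]]'; python3 go.py 0.4774 0.1448 0.037 173.6
```

```text
time: 12.05
position: [0.4785, 0.1451, 0.0429]
tcp_rot: [180.0, 0.1, 173.6]
force: [-0.0, 0.6, -0.3]
width: 0.0853
t 12.05 pos [0.4785 0.1451 0.0429] rot [1.800e+02 1.000e-01 1.736e+02] F [-0.   0.6 -0.3] w 85.3
shift mm [ 1.1 -0.4  5.9] turn -0.0
```

```bash
python3 -m pendant '[[1,0.001,0,0.006,0],[1,0,0,0,0],[0.75,0,0,0,0],[0.6,0,0,0,0],[0.3,0,0,0,0]]';  python3 -m pendant '[[0.3,0,0,0,0],[0.3,0,0,0,0]]'; python3 go.py 0.4774 0.1448 0.037 173.6
```

```text
time: 12.55
position: [0.4773, 0.1451, 0.0366]
tcp_rot: [180.0, 0.0, 173.6]
force: [-3.2, -1.3, 8.8]
width: 0.0554
time: 12.75
position: [0.4773, 0.1451, 0.0365]
tcp_rot: [180.0, 0.0, 173.6]
force: [-3.7, -0.8, 8.8]
width: 0.0558
t 12.75 pos [0.4773 0.1451 0.0365] rot [180.    0.  173.6] F [-3.7 -0.8  8.8] w 55.8
shift mm [-0.2 -0.2 -0.5] turn -0.0
```

```bash
python3 -m pendant '[[0.3,0,0,-0.02,0],[0.3,0,0,-0.04,0],[0.3,0,0,-0.045,0],[0.3,0,0,-0.03,0],[0.3,0,0,0,0]]'; python3 go.py 0.546 -0.2325 0.17 173.8
python3 - <<'E'
from h import *
s=env.read_state();p=env.camera_params("wrist");im,d=env.read_camera("wrist")
cv2.imwrite("pics/k1.png",im[:,:,::-1]);np.savez("pics/k1.npz",im=im,d=d,**p)
P=cloud("wrist",d,p);c=s["position"]
m=(np.hypot(P[...,0]-c[0],P[...,1]-c[1])<.035)&(P[...,2]>c[2]+.02)&(P[...,2]<c[2]+.045)
T=P[m];print(len(T),T.min(0)-c,T.max(0)-c,np.median(T[:,2])-c[2])
for _ in range(3):
    k=np.linalg.lstsq(np.c_[T[:,:2],np.ones(len(T))],T[:,2],rcond=None)[0];e=T[:,2]-np.c_[T[:,:2],np.ones(len(T))]@k;T=T[np.abs(e)<.002]
print("tilt",np.degrees(np.arctan(k[:2])),len(T))
E
```

```text
time: 13.25
position: [0.4785, 0.1454, 0.175]
tcp_rot: [179.9, 0.4, 173.6]
force: [0.2, 0.3, -1.2]
width: 0.0556
t 13.25 pos [0.4785 0.1454 0.175 ] rot [179.9   0.4 173.6] F [ 0.2  0.3 -1.2] w 55.6
shift mm [-109.3 -368.     4.9] turn -0.2
12339 [-0.02854451 -0.03151958  0.02000148] [0.01671309 0.0341386  0.04498093] 0.03303855174597903
tilt [0.11990337 0.10370332] 7009
```

View pics/k1.png

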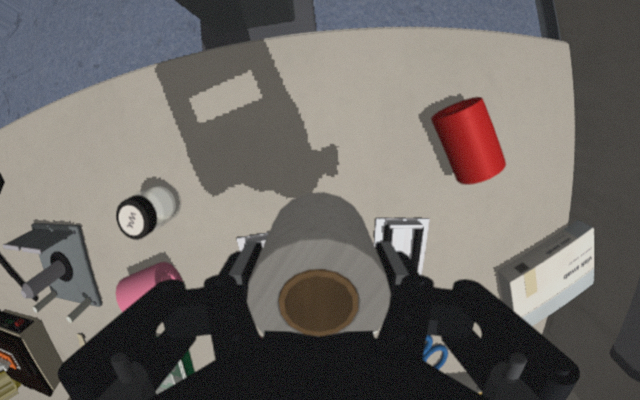

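```bash
python3 -m pendant '[[0.3,-0.005,-0.025,0,0],[0.3,-0.01,-0.04,0,0],[0.3,-0.01,-0.045,0,0],[0.3,-0.01,-0.045,0,0],[0.3,-0.01,-0.04,0,0]]'; python3 -m pendant '[[0.3,-0.005,-0.025,0,0],[0.3,0,0,0,0],[0.3,0,0,0,0]]';python3 go.py 0.546 -0.2325 0.17 173.8
cat > spin.py <<'E'
import sys
from h import *
from scipy.optimize import least_squares
tag=sys.argv[1]
s=env.read_state();p=env.camera_params("wrist");im,d=env.read_camera("wrist")
cv2.imwrite(f"pics/{tag}.png",im[:,:,::-1]);np.savez(f"pics/{tag}.npz",im=im,d=d,**p)
P=cloud("wrist",d,p);c=s["position"]
g=np.array([.546,-.2325]);w=.02
near=(np.hypot(P[...,0]-g[0],P[...,1]-g[1])<w)
T=P[near&(P[...,2]>.03)&(P[...,2]<.086)]
o=least_squares(lambda q:np.hypot(T[:,0]-q[0],T[:,1]-q[1])-.011,g,loss="soft_l1",f_scale=.001)
Z=P[near&(P[...,2]>.096)&(P[...,2]<.105)]
print("spindle",o.x.round(4),len(T),round(float(np.std(o.fun))*1e3,2),"tip",Z.mean(0).round(4) if len(Z) else None,len(Z))
H=P[(np.hypot(P[...,0]-c[0],P[...,1]-c[1])<.036)&(np.abs(P[...,2]-c[2]-.033)<.003)]
S=P[(np.hypot(P[...,0]-c[0],P[...,1]-c[1])<.04)&(P[...,2]<c[2]+.028)&(P[...,2]>c[2]-.035)]
yaw=np.radians(s["tcp_rot"][2]);ex=np.array([np.cos(yaw),np.sin(yaw)]);ey=np.array([np.sin(yaw),-np.cos(yaw)])
S=S[np.abs((S[:,:2]-c[:2])@ey)<.02]
o2=least_squares(lambda q:np.hypot(S[:,0]-q[0],S[:,1]-q[1])-.028,c[:2],loss="soft_l1",f_scale=.001)
print("roll axis (side fit)",o2.x.round(4),len(S),round(float(np.std(o2.fun))*1e3,2),"minus tcp mm",((o2.x-c[:2])*1e3).round(1))
E
python3 spin.py m1
```

```text
time: 13.8
position: [0.4992, -0.0557, 0.1694]
tcp_rot: [180.0, -0.1, 173.6]
force: [-0.2, 0.2, -0.3]
width: 0.0557
time: 14.1
position: [0.5015, -0.0792, 0.1695]
tcp_rot: [180.0, -0.1, 173.5]
force: [-0.0, 0.2, -0.5]
width: 0.0554
t 14.1 pos [ 0.5015 -0.0792  0.1695] rot [ 1.800e+02 -1.000e-01  1.735e+02] F [-0.   0.2 -0.5] w 55.4
shift mm [ -61.5 -147.3   -0.7] turn -0.3
spindle [ 0.546  -0.2323] 748 0.53 tip [ 0.5444 -0.2312  0.0976] 112
roll axis (side fit) [ 0.5008 -0.0795] 5692 6.79 minus tcp mm [-0.8 -0.2]
```

View pics/m1.png

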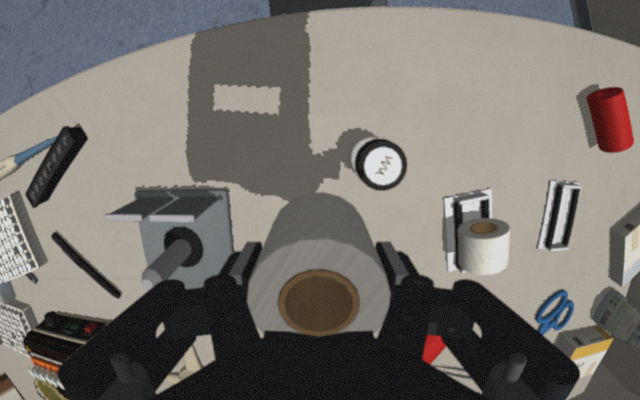

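```bash
python3 -m pendant '[[0.3,-0.01,-0.025,0,0],[0.3,-0.016,-0.04,0,0],[0.3,-0.016,-0.04,0,0],[0.3,-0.014,-0.03,0,0],[0.3,-0.005,-0.012,0,-0.3]]'; python3 -m pendant '[[0.3,0,0,0,0],[0.3,0,0,0,0]]';python3 go.py 0.5457 -0.2322 0.145 173.9; python3 spin.py m2; python3 look.py m2 scene top
```

```text
time: 14.65
position: [0.5467, -0.2333, 0.17]
tcp_rot: [180.0, -0.0, 173.9]
force: [0.4, 0.1, -1.3]
width: 0.0556
time: 14.85
position: [0.5461, -0.2306, 0.1704]
tcp_rot: [180.0, -0.1, 173.9]
force: [-0.1, 0.8, -0.0]
width: 0.0557
t 14.85 pos [ 0.5461 -0.2306  0.1704] rot [ 1.800e+02 -1.000e-01  1.739e+02] F [-0.1  0.8 -0. ] w 55.7
shift mm [ 0.2 -1.7 25.4] turn 0.0
spindle [ 0.546 -0.232] 172 0.35 tip None 0
roll axis (side fit) [ 0.5454 -0.2309] 5678 6.81 minus tcp mm [-0.7 -0.3]
scene crop origin 353 200 x5
top crop origin 365 150 x5
```

View pics/m2.png

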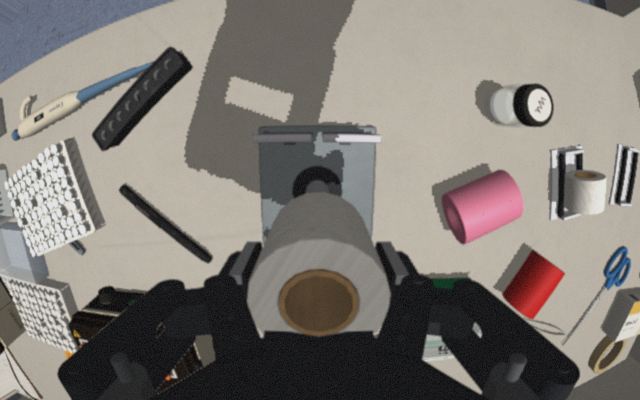

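View pics/m2scene.png

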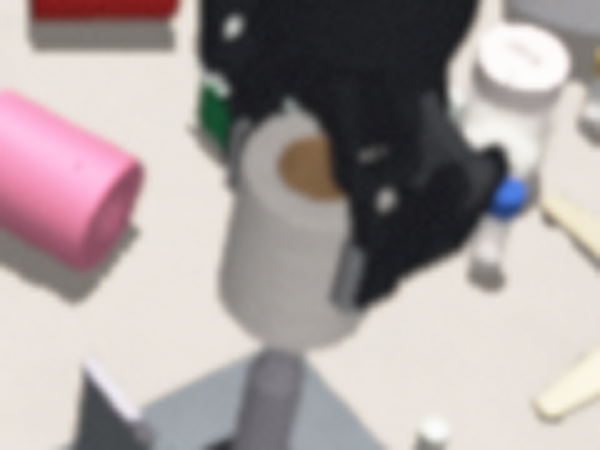

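```bash
python3 -m pendant '[[0.3,0,-0.0015,0.015,0],[0.3,0,0,0.015,0],[0.3,0,0,0,0]]'; python3 go.py 0.546 -0.2321 0.053 173.9; python3 spin.py n1; python3 look.py n1 scene top
```

```text
time: 15.3
position: [0.5449, -0.2328, 0.1376]
tcp_rot: [179.9, -0.3, 173.9]
force: [-0.8, -0.2, -1.5]
width: 0.0554
t 15.3 pos [ 0.5449 -0.2328  0.1376] rot [179.9  -0.3 173.9] F [-0.8 -0.2 -1.5] w 55.4
shift mm [-1.4  0.7 84.6] turn -0.0
spindle [ 0.546  -0.2325] 0 nan tip None 0
roll axis (side fit) [ 0.5442 -0.233 ] 5686 6.79 minus tcp mm [-0.7 -0.2]
scene crop origin 351 213 x5
top crop origin 362 152 x5
  ret = _var(a, axis=axis, dtype=dtype, out=out, ddof=ddof,
  arrmean = um.true_divide(arrmean, div, out=arrmean,
  ret = ret.dtype.type(ret / rcount)
```

View pics/n1scene.png

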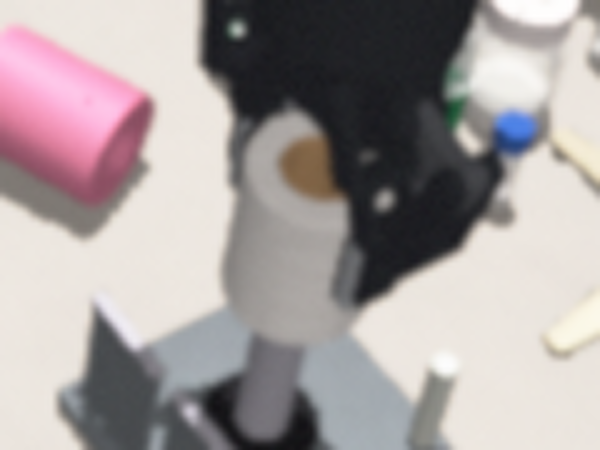

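View pics/n1top.png

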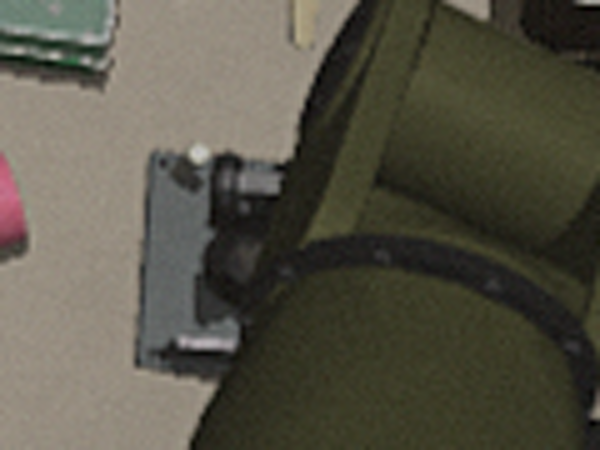

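```bash
python3 -m pendant '[[0.3,0,0,0,0]]'; python3 go.py 0.546 -0.2321 0.053 173.9
```

```text
time: 15.55
position: [0.5463, -0.2336, 0.1412]
tcp_rot: [-180.0, 0.0, 173.9]
force: [-0.0, -0.4, -1.4]
width: 0.0555
t 15.55 pos [ 0.5463 -0.2336  0.1412] rot [-180.     0.   173.9] F [-0.  -0.4 -1.4] w 55.5
shift mm [ 0.5  1.5 88.2] turn -0.0
```

```bash
python3 -m pendant '[[0.3,0,0.0013,0.004,0],[0.3,0,0,0.005,0],[0.3,0,0,0.005,0],[0.3,0,0,0,0],[0.3,0,0,0,0]]'; python3 go.py 0.546 -0.2321 0.053 173.9
```

```text
time: 16.05
position: [0.5462, -0.2323, 0.1267]
tcp_rot: [180.0, -0.0, 173.9]
force: [-0.3, -1.0, -1.0]
width: 0.0556
t 16.05 pos [ 0.5462 -0.2323  0.1267] rot [180.   -0.  173.9] F [-0.3 -1.  -1. ] w 55.6
shift mm [ 0.2  0.1 73.7] turn -0.0
```

```bash
python3 -m pendant '[[0.3,0,0,0.003,0],[0.3,0,0,0.003,0],[0.3,0,0,0.003,0],[0.3,0,0,0,0],[0.3,0,0,0,0]]'; python3 go.py 0.546 -0.2321 0.053 173.9;python3 look.py o1 scene
```

```text
time: 16.55
position: [0.5462, -0.2322, 0.1177]
tcp_rot: [180.0, -0.0, 173.9]
force: [0.1, 0.4, -1.1]
width: 0.0554
t 16.55 pos [ 0.5462 -0.2322  0.1177] rot [180.   -0.  173.9] F [ 0.1  0.4 -1.1] w 55.4
shift mm [ 0.2  0.1 64.7] turn -0.0
scene crop origin 349 219 x5
```

View pics/o1scene.png

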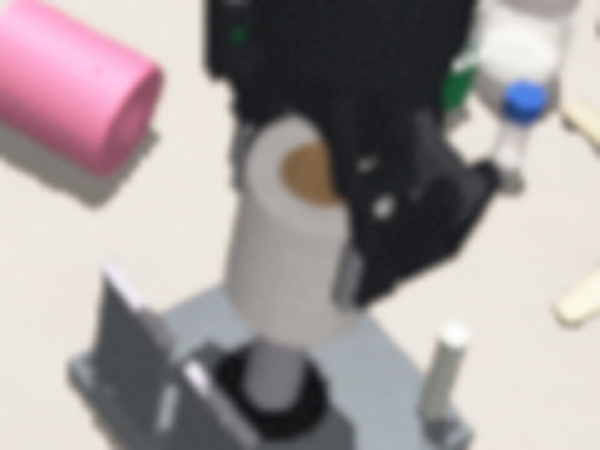

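The roll is threaded, with the spindle running into the bore at crop (275,350) and no side force. I'll lower further.

```bash
python3 -m pendant '[[0.3,0,0,0.008,0],[0.3,0,0,0.012,0],[0.3,0,0,0.012,0],[0.3,0,0,0.012,0],[0.3,0,0,0.006,0]]'; python3 go.py 0.546 -0.2321 0.053 173.9
```

```text
time: 17.1
position: [0.5456, -0.232, 0.0658]
tcp_rot: [180.0, -0.1, 173.9]
force: [0.0, 0.3, -1.0]
width: 0.0554
t 17.1 pos [ 0.5456 -0.232   0.0658] rot [ 1.800e+02 -1.000e-01  1.739e+02] F [ 0.   0.3 -1. ] w 55.4
shift mm [-0.4 -0.1 12.8] turn -0.0
```

```bash
python3 -m pendant '[[0.3,0,0,0.004,0],[0.3,0,0,0.004,0],[0.3,0,0,0,0],[0.3,0,0,0,0]]'; python3 go.py 0.546 -0.2321 0.053 173.9
```

```text
time: 17.5
position: [0.5464, -0.2323, 0.0601]
tcp_rot: [-180.0, 0.0, 173.9]
force: [-0.1, 0.0, -0.8]
width: 0.0553
t 17.5 pos [ 0.5464 -0.2323  0.0601] rot [-180.     0.   173.9] F [-0.1  0.  -0.8] w 55.3
shift mm [0.4 0.2 7.1] turn -0.0
```

```bash
python3 -m pendant '[[0.3,0,0,0.003,0],[0.3,0,0,0.002,0],[0.3,0,0,0,0],[0.3,0,0,0,0]]'; python3 -m pendant '[[0.3,0,0,0.001,0],[0.3,0,0,0,0]]'; python3 -m pendant '[[0.3,0,0,0.001,0],[0.3,0,0,0,0]]'
```

```text
time: 17.9
position: [0.5462, -0.2323, 0.0548]
tcp_rot: [-180.0, -0.0, 173.9]
force: [0.3, -0.7, -0.5]
width: 0.0554
time: 18.1
position: [0.5462, -0.2322, 0.0537]
tcp_rot: [180.0, -0.0, 173.9]
force: [0.4, 0.7, -1.0]
width: 0.0554
time: 18.3
position: [0.5462, -0.2322, 0.0527]
tcp_rot: [180.0, -0.0, 173.9]
force: [0.5, -0.2, -1.5]
width: 0.0556
```

```bash
python3 -m pendant '[[0.3,0,0,0.001,0],[0.3,0,0,0,0]]'; python3 -m pendant '[[0.3,0,0,0.001,0],[0.3,0,0,0,0]]'
```

```text
time: 18.5
position: [0.5464, -0.2323, 0.0526]
tcp_rot: [-180.0, 0.0, 173.9]
force: [-4.5, 2.0, 8.3]
width: 0.0556
time: 18.7
position: [0.5465, -0.2323, 0.0526]
tcp_rot: [-180.0, 0.0, 173.9]
force: [-8.7, 5.3, 18.4]
width: 0.0554
```

Contact came at TCP z 0.0526 against 0.053 expected, so the roll is on the seat. Releasing.

```bash
python3 -m pendant '[[0.3,0,0,-0.001,0],[0.3,0,0,0,0],[0.6,0,0,0,0],[0.7,0,0,0,0],[0.8,0,0,0,0]]'; python3 -m pendant '[[0.9,0,0,0,0],[1,0,0,0,0],[1,0,0,0,0]]';python3 look.py q1 scene wrist
```

```text
time: 19.2
position: [0.5462, -0.2322, 0.0516]
tcp_rot: [180.0, -0.0, 173.9]
force: [0.1, 0.8, 0.6]
width: 0.0683
time: 19.5
position: [0.5462, -0.2322, 0.0517]
tcp_rot: [180.0, -0.0, 173.9]
force: [0.6, 0.5, 0.8]
width: 0.0853
scene crop origin 345 240 x5
```

View pics/q1scene.png

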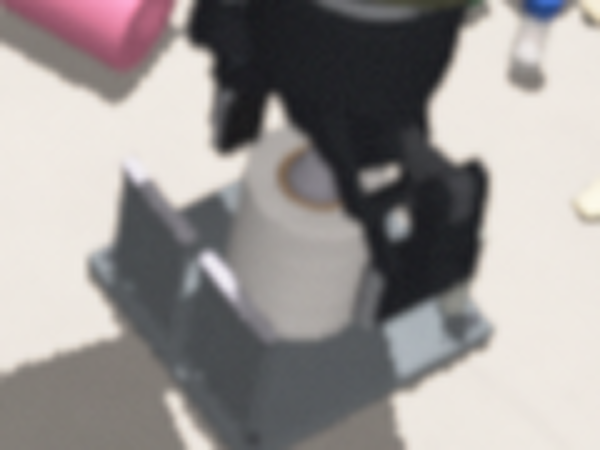

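View pics/q1wrist.png

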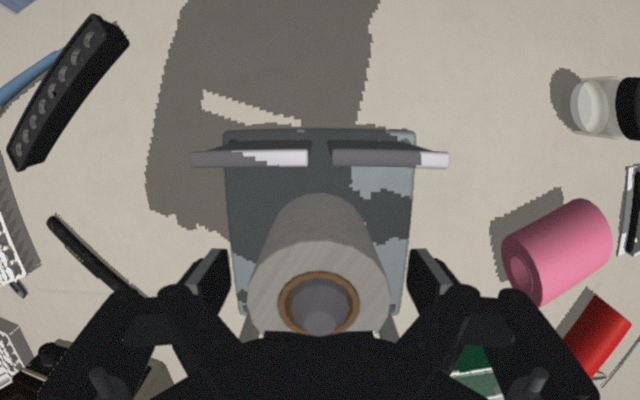

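Released, with the spindle showing inside the bore at (318,302) in the wrist picture. Now straight up, then back away from the dispenser for the final check.

```bash
python3 -m pendant '[[1,0,0,-0.015,0],[1,0,0,-0.03,0],[1,0,0,-0.04,0],[1,0,0,-0.045,0],[1,0,0,-0.04,0]]'; python3 -m pendant '[[1,0.04,0,-0.02,0],[1,0.045,0,0,0],[1,0.045,0,0,0],[1,0,0,0,0],[1,0,0,0,0]]'
python3 - <<'E'
from h import *
from scipy.optimize import least_squares
print(env.read_state()["time"],env.read_state()["force"].round(1))
g=np.array([.546,-.232])
for c in ["wrist","scene"]:
    p=env.camera_params(c);im,d=env.read_camera(c);cv2.imwrite(f"pics/z{c}.png",im[:,:,::-1])
    if c=="scene": cv2.imwrite("pics/zc.png",cv2.resize(im[140:350,190:470],None,fx=2.8,fy=2.8)[:,:,::-1])
    P=cloud(c,d,p);r=np.hypot(P[...,0]-g[0],P[...,1]-g[1])
    T=P[(r>.015)&(r<.026)&(P[...,2]>.07)&(P[...,2]<.11)]
    k=np.linalg.lstsq(np.c_[T[:,:2],np.ones(len(T))],T[:,2],rcond=None)[0]
    print(c,"roll top z median",np.median(T[:,2]).round(4),"tilt",np.degrees(np.arctan(k[:2])).round(2),len(T))
    S=P[(r>.02)&(r<.04)&(P[...,2]>.035)&(P[...,2]<.083)]
    o=least_squares(lambda q:np.hypot(S[:,0]-q[0],S[:,1]-q[1])-.028,g,loss="soft_l1",f_scale=.001);print("axis",o.x.round(4))
    J=P[(np.hypot(P[...,0]-.473,P[...,1]+.028)<.035)&(P[...,2]>.06)];print("jar top",J.mean(0).round(4),len(J))
    B=P[(np.hypot(P[...,0]-.569,P[...,1]-.08)<.04)&(P[...,2]>.05)];print("short",B.mean(0).round(4),len(B))
E
```

```text
time: 20.1
position: [0.5461, -0.2322, 0.2254]
tcp_rot: [-180.0, 0.1, 173.9]
force: [0.1, -0.5, -0.5]
width: 0.0852
time: 20.6
position: [0.4169, -0.2186, 0.2434]
tcp_rot: [-179.9, 0.1, 173.8]
force: [0.7, 0.5, 0.6]
width: 0.0852
20.6 [0.7 0.5 0.6]
wrist roll top z median 0.086 tilt [ 0.18 -0.08] 936
axis [ 0.5468 -0.2325]
jar top [ 0.4716 -0.0307  0.0706] 845
short [0.5674 0.0767 0.0595] 679
scene roll top z median 0.0847 tilt [2.07 0.86] 332
axis [ 0.5478 -0.2318]
jar top [ 0.4721 -0.03    0.0695] 250
short [0.5676 0.079  0.0592] 256
```

View pics/zc.png

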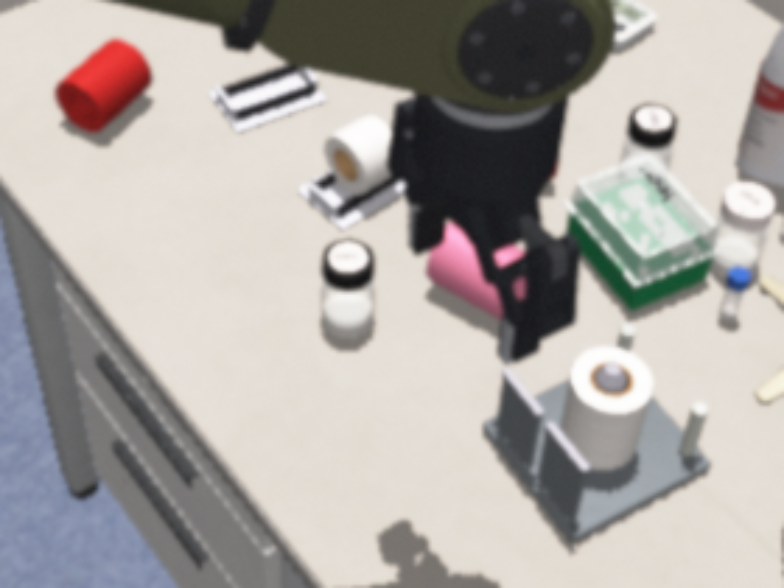

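The roll is seated with its top at 0.086 m, exactly as expected. The jar and short roll are where they started, and the gripper is clear.

```bash
python3 -c "
from bench import env
print(env.sign_off())"
```

```text
the job is handed in; nothing more can be done
None
```

The long roll is loaded on the dispenser and the job was handed in at about 20.7 s of the 61 s allowed.

**What I did:** I gripped the long white roll near one end and lifted it from its cradle. The moves cannot tilt the hand, so I loosened the grip a little over the bare table and let the roll swing down until it stood on end. I then let go fully and rose clear. I took it again from above, threaded it onto the spindle and lowered it in the grip until it met the seat, then released it.

**One slip:** on the first try at standing it up I loosened the grip too far. The roll dropped a few centimetres and lay flat on the bare table between the fingers. I gripped it again and the second try worked. It ended up standing at x 0.477, just past the 0.42–0.47 strip but still on bare table.

**Last checks:**
- **Seating:** contact came at TCP height 52.6 mm, against 53 mm expected, with about 18 N. After release the wrist camera put the roll's top at 86.0 mm (expected 86), tilted about 0.2°.
- **Disagreement:** the coarser scene camera gave the top at 84.7 mm and about 2° of tilt. I trusted the wrist view, as it is closer and has more points on the roll's top.
- **Other things:** the jar and the short roll measured where they started, to within the 2–5 mm scatter between views, and the picture shows both still standing in place. The gripper was clear of everything.

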